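# Stack washed sample trays on the blower dock and start it

### The arm

A 7-joint arm with a two-finger parallel gripper is mounted at the origin on the work surface. World frame = base frame: x ahead of the robot, y to its left, z up, the work surface at z = 0. Lengths are in m, angles in rad, forces in N, time in s.
With the tool pointing down it reaches from about 0.4 to 0.875 m from the base axis. Payload 19.3 kg.
Tool frame: the origin (TCP) lies at the very end of the fingers, on their centre line; the grasp point (between the pads) lies 19 mm behind it; z points along the fingers, y is the line along which they close (so a half turn about z gives the same grasp; the last joint's range is limited). The gripper opens to 85 mm and grips with 20 to 120 N. Pads are 22 mm wide; open, the fingers measure 114 mm over their backs; the gripper's body (76 mm by 85 mm) begins 54 mm behind the grasp point. The pads swing forward as they close: fully open they stand 13 mm farther back than shut.
Start: joints at [1.121, 0.521, -0.036, 1.599, 0.021, 1.021, -0.113], TCP at [0.232, -0.58, 0.231] pointing down, gripper open.
Joint ranges: [-2.91, 2.91], [-0.3, 2.13], [-1.5, 1.42], [0.17, 2.43], [-1.26, 4.41], [0.16, 1.93], [-2.52, 2.52]. Speed limits (rad/s): [1.89, 1.89, 2.39, 2.39, 3.01, 3.01, 3.01].

### API

Orientations are given as [roll, pitch, yaw] about the fixed x, y, z axes, in that order (R = Rz(yaw) Ry(pitch) Rx(roll)).
In Python, from workcell import bot gives the robot as it stands.
- The arm moves only by the shell command python3 -m crank 'ROWS' [FORCE]. ROWS is a JSON object of lists of equal length, an entry for each row: "travel": the shift along the world's x, y, z in cm, a list of three; "turn": the turn, a rotation vector about the world's x, y, z in degrees, a list of three; "gripper": the closure, from 0 (fully open) to 1 (shut). A call has exactly 5 rows; each row is the pose to reach, as a shift and turn from the pose commanded when the call began; what a row does not reach only later rows make up. A row lasts 1/10 s, in which the tool goes at most 50 mm and 8.59 degrees, less where a joint would pass 70% of its speed; a pose out of reach is approached as far as the arm can. A call with a gripper value outside its range is refused whole. The fingers move at their own pace and stop on an object; FORCE is the grip in N (left out, the last holds). Time passes only in rows, so rows that repeat a pose let the fingers close, or fill a call up. It gives the time, the measured TCP pose, the force, the opening and the grip force at its end, in the units of the state.
- bot.observe(): the state, without advancing time (a new reading comes with each control period).
- bot.grab_frame(name): name is "side" or "top"; returns a dict with "pixels" (420x560x3 uint8, red, green, blue), "fx", "fy", "cx", "cy" (pixels), "dist" ([k1, k2, p1, p2, k3] as OpenCV has them; the pictures are not rectified), "extrinsics" (4x4, takes a point from world to camera coordinates). Camera axes: x right, y down, z forward; pixel columns grow to the right and rows downward; lengths in m; the calibration is good to about 2 mm. A picture is of the moment at which its call begins. There is no depth.
- bot.job_done(): hands the job in; it is judged then, once.
The state is a dict: "clock": time; "qpos": joint angles; "qd": joint speeds; "joint_efforts": joint torques, N m; "position": TCP position; "tool_rot": TCP orientation; "force": force on the tool from outside, world axes, zero at the start; "moment": the same for the moment, N m; "grip_width": finger opening in m; "finger_force": force on a finger pad.
Only numpy, scipy, OpenCV 4.12 (cv2) and the standard library are available. Lean on these libraries where they do the work, as an engineer would, in place of code of your own. Each camera call takes 0.05 s, during which the arm holds its last target. There are 200 camera calls.

### The job

First clear the steel gauge off the blower dock by hanging it by its eye on the peg of the stand. Then stack every sample tray that is there, in any order, in one upright pile on the dock, each fully home inside the corner angles of the one below. With the pile complete, slide the lock tab fully aside, press the start button right down, slide the tab fully back over the button, and leave everything else on the bench alone.

Things in the scene. Friction and masses are not known exactly. Their poses are not given: they have to be found in the camera images.
- tray_a: white enamelled sample tray, blue rim, loose, 0.25 kg, one of up to four alike (one may be absent). Outside 120 (x) x 90 (y) mm, walls 4 mm thick and 40 mm high, floor 4 mm. A carrying rib 12 mm thick along y crosses the middle, its top 38 mm up: pinch it from above, closing along x. Blue corner angles: see tray_b. Origin: centre of the underside; half a turn about z makes no difference
- tray_b: a tray like tray_a. Corner angles (all trays): they flare outward from the rim at the four corners, rise 12 mm above it, stand up to 10 mm outside the walls and receive the bottom of the next tray with 1.7 mm play a side at the rim, 6 mm at their tips. Stacked home, a tray's underside rests on the rim below, 40 mm above that tray's underside
- tray_c: a tray like tray_a and tray_b; the space on each side of the rib is 50 mm (x) x 82 mm (y), for the fingers
- tray_d: a tray like tray_a and tray_b
- dock: the blower dock: fixed grey box 150 (x) x 120 (y) x 45 mm with vent slots on top and four steel flared corner angles like those of the trays (12 mm high, same play). Origin: centre of its underside
- dock_seat (a point): centre of the dock's top, 45 mm above the bench: where the centre of the underside of the bottom tray comes; same axes as the dock (tray x along dock x, either way round)
- gauge: steel flakiness gauge, loose, 0.22 kg: upright plate 8 mm thick (x), 86 mm wide (y), 130 mm high, on two cross feet (56 mm along x, 10 mm high), with dark slot marks low down and a square 32 mm eye near the top. Starts standing on the dock. Pinch the plate's top edge from above, closing along x. Origin: centre of its underside; half a turn about z makes no difference
- gauge_eye (a point): centre of the eye, 86 mm above the gauge's underside; the eye's upper edge is 28 mm below the top of the plate
- peg_stand: fixed grey stand: base 150 (x) x 100 (y) x 12 mm, a post 20 x 30 mm at its +x end, 190 mm high, carrying a bare peg of 10 mm diameter that points to the stand's -x and rises 6 degrees toward its tip. Origin: centre of the base's underside
- peg_mid (a point): point on the peg's axis 185 mm above the bench, axes of the stand: the post begins 45 mm from here in +x; the straight peg ends 45 mm away in -x, 5 mm higher, then turns up to a tip 53 mm away whose top is 17 mm higher than here. Hang the gauge here, upper edge of its eye on the peg, plate across the peg
- control: the blower's fixed control box, 160 (x) x 90 (y) x 60 mm, with two low guide rails on top (6 mm thick, 73 mm above the bench, centred 34 mm either side). Origin: centre of its underside
- start_button (a joint): start button, spring push button 32 mm in diameter, pressed straight down: 0 up, 0.006 m fully down (4.2 N); a press counts from 0.004 m
- button_top (a point): centre of the button's top, 70 mm above the bench when up, 38 mm from the box's centre toward its -x; it sinks with the button
- lock_tab (a joint): sliding lock tab over the button: 0 m fully covering it, 0.05 m fully aside, toward the box's +x; friction 2 N, it stays where it is left
- lock_fin (a point): centre of the top of the tab's black upright fin, 114 mm above the bench; moves with the tab; axes of the control box. Fin 10 mm thick (x), 36 mm wide (y), 36 mm above the tab's steel plate. The plate (56 x 62 x 4 mm, top 78 mm above the bench) reaches from 6 mm on the +x side of the fin's centre to 50 mm on its -x side
- brush: bystander: hand brush about 150 mm long lying on a sheet of paper; leave alone
- core: bystander: standing concrete core 50 mm in diameter, 70 mm high; leave alone
- core2: bystander: standing concrete core 50 mm in diameter, 55 mm high; leave alone

How it is judged:
By the outcome, as a careful person would: the job done as asked, in the order asked, and still so for the second after the job is handed in, with the robot touching nothing.
Of tray_a, tray_b, tray_c, tray_d only 3 to 4 are there at a start; the rules pass over those that are not, and their reading is None.
At some moment in a run one of tray_a, tray_b, tray_c, tray_d may be knocked a few centimetres aside while the robot is not near it.
It also fails if it takes over 200 s, if anything falls off the work surface, if the arm or the gripper's body presses on something with over 40 N, if the wrist force passes 120 N, or if a joint passes its speed limit or range.

## Working session

There is one attempt and no reset: what is moved stays moved. The work goes in short steps, Python scripts to look and compute and a shell command to move; the robot and the scene stay as the last step left them, time stands still between calls to the robot, and variables do not carry over. Pictures are saved under pics/ and viewed, at most 16 in all, crops included, and the job is handed in when it is done.

```bash
ls; mkdir -p pics; python3 - <<'E'
from workcell import bot
import cv2
for n in("top","side"):
    f=bot.grab_frame(n); cv2.imwrite(f"pics/{n}0.png",f["pixels"][:,:,::-1])
    print({k:v for k,v in f.items() if k!="pixels"})
s=bot.observe();print(s)
E
```

```text
pics
{'fx': 487.5490409224862, 'fy': 487.5490409224862, 'cx': 269.3447553994687, 'cy': 213.41348969878877, 'dist': array([-0.15679119,  0.        ,  0.        ,  0.        ,  0.        ]), 'extrinsics': array([[-0.02546079, -0.99962347, -0.0102305 ,  0.00895483],
       [-0.9951855 ,  0.02631399, -0.09441082,  0.58634796],
       [ 0.09464447,  0.00777747, -0.99548076,  1.43456163],
       [ 0.        ,  0.        ,  0.        ,  1.        ]])}
{'fx': 477.33437113272845, 'fy': 477.33437113272845, 'cx': 281.81735625147104, 'cy': 208.8535793024117, 'dist': array([-0.06775186,  0.        ,  0.        ,  0.        ,  0.        ]), 'extrinsics': array([[-0.99755725, -0.06687508,  0.02018068,  0.58164696],
       [-0.05956495,  0.6634397 , -0.74585507,  0.12183556],
       [ 0.03649046, -0.74523519, -0.66580249,  1.26453737],
       [ 0.        ,  0.        ,  0.        ,  1.        ]])}
{'clock': 0.1, 'qpos': array([ 1.12078842,  0.52198061, -0.03628661,  1.59991781,  0.02118708,
        1.02113811, -0.11280288]), 'qd': array([-0.00125338, -0.00247391,  0.00118148, -0.00153852, -0.0010728 ,
        0.00045478,  0.00141573]), 'joint_efforts': array([ 3.92180169e-03, -9.28496218e+01,  1.98423475e+00, -3.70532548e+01,
        1.80869474e-02,  5.59017935e-03,  1.57583040e-04]), 'position': array([ 0.23155187, -0.58020099,  0.23077931]), 'tool_rot': array([-3.14053659e+00,  8.41514340e-05,  3.79751340e-01]), 'force': array([ 0.0365451 , -0.79596937,  0.27749996]), 'moment': array([-0.00827416,  0.01025649,  0.00281309]), 'finger_force': 0.0, 'grip_width': 0.08578559527167112}
```

View pics/top0.png

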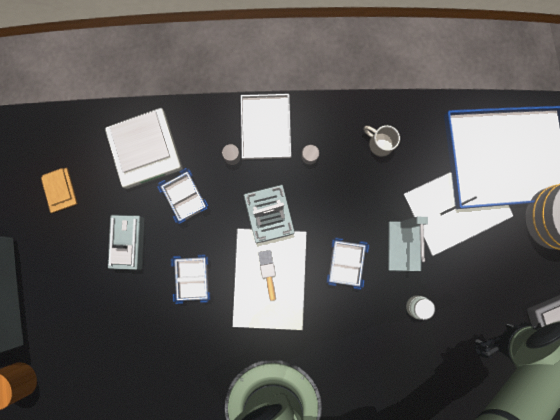

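View pics/side0.png

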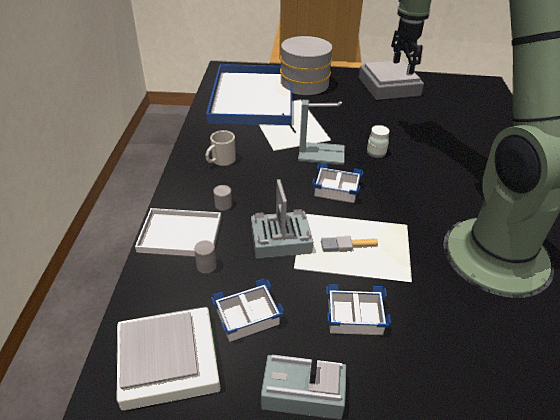

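Top view: three trays at about (182,197), (191,279) and (347,263). The dock with the gauge is at (269,213), the peg stand at (407,245), the control box at (126,242). I'll enlarge for detail.

```bash
cat > h.py <<'E'
import numpy as np, cv2
from workcell import bot
def grab(n):
    f=bot.grab_frame(n); f["K"]=np.array([[f["fx"],0,f["cx"]],[0,f["fy"],f["cy"]],[0,0,1]]); return f
def ray(f,uv):
    p=cv2.undistortPoints(np.array(uv,float).reshape(-1,1,2),f["K"],f["dist"]).reshape(-1,2)
    R=f["extrinsics"][:3,:3];t=f["extrinsics"][:3,3]
    return -R.T@t, np.c_[p,np.ones(len(p))]@R
def onz(f,uv,z):
    o,d=ray(f,uv); return o+d*((z-o[2])/d[:,2])[:,None]
def tri(f1,u1,f2,u2):
    o1,d1=ray(f1,u1);o2,d2=ray(f2,u2);out=[]
    for a,b in zip(d1,d2):
        s=np.linalg.lstsq(np.c_[a,-b],o2-o1,rcond=None)[0]
        p,q=o1+a*s[0],o2+b*s[1]; out.append(np.r_[(p+q)/2,np.linalg.norm(p-q)])
    return np.array(out)
def proj(f,P):
    E=f["extrinsics"]; return cv2.projectPoints(np.array(P,float).reshape(-1,3),cv2.Rodrigues(E[:3,:3])[0],E[:3,3],f["K"],f["dist"])[0].reshape(-1,2)
def blue(f):
    p=f["pixels"].astype(int); return ((p[:,:,2]>p[:,:,0]+40)&(p[:,:,2]>p[:,:,1]+25)).astype(np.uint8)
def trays(f,z=.046,box=(100,140,400,330)):
    """footprints of blue clusters: centre and long-axis yaw"""
    m=blue(f); x0,y0,x1,y1=box; k=np.zeros_like(m);k[y0:y1,x0:x1]=m[y0:y1,x0:x1]
    c=cv2.morphologyEx(k,cv2.MORPH_CLOSE,np.ones((15,15)))
    n,l,s,_=cv2.connectedComponentsWithStats(c); r=[]
    for i in range(1,n):
        if s[i,4]<300: continue
        v,u=np.nonzero((l==i)&(k>0)); P=onz(f,np.c_[u,v],z)[:,:2].astype(np.float32)
        (cx,cy),(w,h),a=cv2.minAreaRect(P*1000)
        if w<h: a+=90;w,h=h,w
        r.append((round(cx),round(cy),round(w),round(h),round((a+90)%180-90,1)))
    return r
E
python3 - <<'E'
from h import *
f=grab("top");g=grab("side")
print(trays(f))
a=cv2.resize(f["pixels"][160:320,100:440],None,fx=2.3,fy=2.3,interpolation=cv2.INTER_CUBIC)
cv2.imwrite("pics/t1.png",a[:,:,::-1])
p=g["pixels"]
b=cv2.resize(p[90:270,240:400],None,fx=3,fy=3,interpolation=cv2.INTER_CUBIC)
c=cv2.resize(p[340:420,250:360],None,fx=2.9,fy=2.9,interpolation=cv2.INTER_CUBIC)
o=np.zeros((540,800,3),np.uint8);o[:,:480]=b;o[:c.shape[0],481:481+c.shape[1]]=c
cv2.imwrite("pics/s1.png",o[:,:,::-1])
E
```

```text
[]
```

View pics/t1.png

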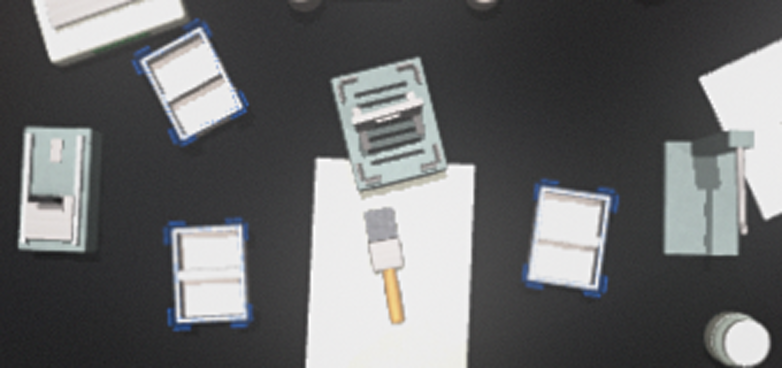

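View pics/s1.png

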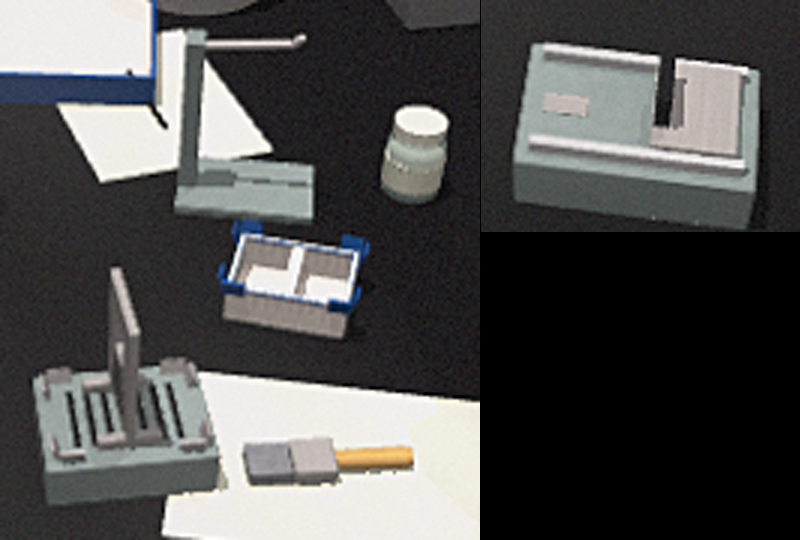

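Stand: post at the far end, peg toward the robot, crop (740,150)-(740,230). The control's tab covers the button on the near side. The gauge plate stands across the dock. Now I'll measure.

```bash
sed -i 's/<300/<60/' h.py; python3 - <<'E'
from h import *
f=grab("top");g=grab("side")
print("trays",trays(f))
p=f["pixels"].astype(int)
# grey-green: g>r+6
gg=((p[:,:,1]>p[:,:,0]+8)&(p[:,:,1]>70)).astype(np.uint8)
for nm,box,z in(("dock",(235,175,305,250),.045),("stand",(380,205,435,285),.012),("ctl",(100,205,150,280),.06)):
    m=np.zeros_like(gg);x0,y0,x1,y1=box;m[y0:y1,x0:x1]=gg[y0:y1,x0:x1]
    v,u=np.nonzero(m);P=onz(f,np.c_[u,v],z)[:,:2].astype(np.float32)*1000
    print(nm,len(u),cv2.minAreaRect(P),u.min(),u.max(),v.min(),v.max())
def up(f,x0,y0,x1,y1,s): return cv2.resize(f["pixels"][y0:y1,x0:x1],None,fx=s,fy=s,interpolation=cv2.INTER_NEAREST)
o=np.zeros((600,800,3),np.uint8)
def put(im,x,y): im=im[:600-y,:800-x];o[y:y+im.shape[0],x:x+im.shape[1]]=im
put(up(f,240,180,300,240,5),0,0)
put(up(g,270,170,310,255,5),300,0)
put(up(f,385,210,435,270,5),510,0)
put(up(f,105,208,150,272,4),0,310)
put(up(g,290,90,350,165,4),520,305)
cv2.imwrite("pics/z2.png",o[:,:,::-1])
E
```

```text
trays [(717, 246, 40, 23, -87.4), (678, 313, 40, 31, -29.7), (619, 188, 42, 19, 3.4), (583, 272, 49, 25, 46.9)]
dock 1038 ((585.5452270507812, -4.837898254394531), (147.4742431640625, 118.42671966552734), 12.53818130493164) 244 293 185 241
stand 1323 ((485.3481750488281, -426.76800537109375), (119.22563934326172, 162.8719940185547), 87.42198181152344) 389 427 217 270
ctl 713 ((510.142822265625, 428.3736572265625), (87.88745880126953, 157.9713592529297), 86.34620666503906) 108 139 215 268
```

View pics/z2.png

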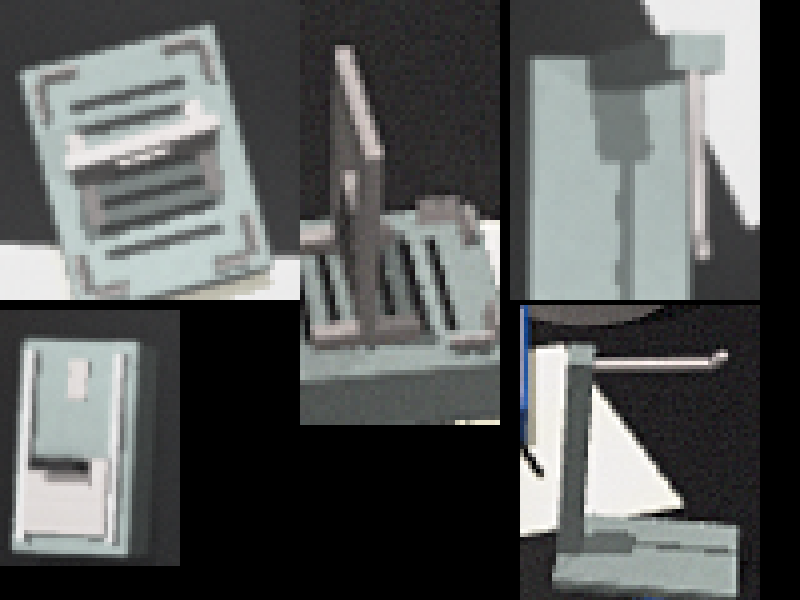

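```bash
python3 - <<'E'
import re
s=open('h.py').read()
s=s[:s.index('def blue')]+'''def tray(f,c,z=.048,r=30):
    """tray near pixel c: blue pixels -> minAreaRect at height z: centre mm, size, long-axis yaw deg"""
    p=f["pixels"].astype(int);m=(p[:,:,2]>p[:,:,0]+25)&(p[:,:,2]>p[:,:,1]+12)
    v,u=np.nonzero(m); k=np.hypot(u-c[0],v-c[1])<r; u,v=u[k],v[k]
    P=onz(f,np.c_[u,v],z)[:,:2].astype(np.float32)
    (cx,cy),(w,h),a=cv2.minAreaRect(P*1000)
    if w<h: a+=90;w,h=h,w
    return [round(float(q),1) for q in (cx,cy,w,h,(a+90)%180-90,len(u))]
'''
open('h.py','w').write(s)
from h import *
f=grab("top");g=grab("side")
for c in((182,197),(191,279),(347,263)): print(tray(f,c))
np.set_printoptions(precision=4,suppress=True)
print("gauge",tri(f,[(253.4,212),(283.8,204)],g,[(284.6,200.4),(278.8,179.6)]))
print("onz",onz(f,[(253.4,212),(283.8,204)],.175))
print("peg",tri(f,[(422,224.4),(423.6,260)],g,[(308.75,104.2),(340.5,102.75)]))
print("pegz",onz(f,[(422,224.4),(423.6,260)],.19))
# fin: dark pixels in side
p=g["pixels"].astype(int); m=(p.max(2)<45); 
v,u=np.nonzero(m[350:390,305:325]); print("fin side u",u.min()+305,u.max()+305,"v",v.min()+350,v.max()+350)
for r in range(356,386,2): print(r,''.join('#' if x else '.' for x in m[r,300:335]))
pf=f["pixels"].astype(int)
for r in range(240,256): print(r,pf[r,106:136].max(1))
E
```

```text
[645.4, 253.3, 141.7, 111.0, 27.2, 264.0]
[397.8, 232.8, 141.3, 110.3, 1.5, 265.0]
[431.8, -233.0, 141.9, 110.7, -10.1, 234.0]
gauge [[ 0.5774  0.0355  0.1759  0.0003]
 [ 0.5973 -0.0471  0.1728  0.0002]]
onz [[ 0.5774  0.0355  0.175 ]
 [ 0.5969 -0.0471  0.175 ]]
peg [[ 0.531  -0.4202  0.1824  0.0003]
 [ 0.4345 -0.4157  0.1959  0.0005]]
pegz [[ 0.5304 -0.4179  0.19  ]
 [ 0.4347 -0.4176  0.19  ]]
fin side u 305 324 v 350 382
356 .###.#........##...###....#...#.##.
358 ........####.#.#####.#..#..#.#..#.#
360 .............####.......###########
362 ..............###..................
364 ............##.#...................
366 ............##.#...................
368 ...........###.#...................
370 ...........###.#...................
372 ...........#####...................
374 ...........##..#...................
376 ..........######...................
378 ..........#####....................
380 ..........#####....................
382 ..........#####....................
384 ...................................
240 [ 46  43  55 131 228 228 160 136 182 189 186 189 189 188 186 188 188 
[... 1258 characters left out ...]
155 153 156 154
 154 155 152 161 229 230 226 187 180 218 137 139]
251 [ 44  44  89 208 236 227 224 225 225 224 220 210 211 210 212 211 209 209
 207 208 202 169 226 229 223 187 182 216 126 139]
252 [ 46  40  86 208 235 227 223 224 224 224 226 226 226 227 228 226 227 228
 227 227 226 213 226 228 224 185 185 216 127 141]
253 [ 44  43  94 212 234 226 223 223 224 225 225 225 225 226 226 226 226 226
 226 227 228 227 229 228 223 171 194 218 126 140]
254 [ 44  44  97 224 235 226 224 223 224 223 223 224 224 224 224 224 224 226
 225 226 226 226 227 227 221 174 226 219 119 148]
255 [ 44  44  96 222 234 226 224 224 222 223 224 222 222 223 223 223 223 223
 224 223 224 223 225 225 218 182 235 219 121 164]
```

```bash
python3 -m crank '{"travel":[[2.4,3.8,1],[4.8,7.6,2],[7.2,11.5,3],[9.6,15.3,4],[11.9,19.1,5]],"turn":[[0,0,5.5],[0,0,11],[0,0,16.5],[0,0,22],[0,0,27.3]],"gripper":[0.3,0.3,0.3,0.3,0.3]}' 40
python3 -m crank '{"travel":[[2.4,3.8,0],[4.8,7.6,0],[7.2,11.5,0],[9.6,15.3,0],[11.9,19.1,0]],"turn":[[0,0,5.5],[0,0,11],[0,0,16.5],[0,0,22],[0,0,27.2]],"gripper":[0.3,0.3,0.3,0.3,0.3]}'
python3 -m crank '{"travel":[[2.4,3.8,0],[4.8,7.6,0],[7.2,11.5,0],[9.6,15.3,0],[11.8,19.2,0]],"turn":[[0,0,5.5],[0,0,11],[0,0,16.5],[0,0,22],[0,0,27.2]],"gripper":[0.3,0.3,0.3,0.3,0.3]}'
python3 - <<'E'
from h import *
s=bot.observe();print(s["position"],np.degrees(s["tool_rot"]),s["grip_width"],s["force"])
f=grab("top");g=grab("side")
c,s_=np.cos(np.radians(-3.7)),np.sin(np.radians(-3.7))
def ct(x,y,z): return (.510+c*x-s_*y,.4284+s_*x+c*y,z)
P=[ct(-21,0,.114),ct(-16/1000,.018,.114),ct(-.016,-.018,.114)];P[0]=ct(-.021,.018,.114)
print("fin pred top",proj(f,P),"side",proj(g,P))
print("jar",onz(f,[(420,308)],.06))
E
```

```text
clock: 0.9
position: [0.3514, -0.3878, 0.2819]
tool_rot: [3.141, 0.0, 0.86]
force: [1.3, 0.6, 0.1]
grip_width: 0.0596
finger_force: 0.0
clock: 1.4
position: [0.4704, -0.1968, 0.2816]
tool_rot: [3.141, 0.0, 1.335]
force: [1.9, -0.0, 0.6]
grip_width: 0.06
finger_force: 0.0
clock: 1.9
position: [0.5885, -0.005, 0.2814]
tool_rot: [3.141, 0.0, 1.809]
force: [0.5, -1.3, 0.5]
grip_width: 0.0596
finger_force: 0.0
[ 0.58853047 -0.00498418  0.28140043] [1.79983533e+02 1.32501064e-02 1.03656647e+02] 0.05958846429978916 [ 0.49878396 -1.30537147  0.49178583]
fin pred top [[111.39208568 248.17284369]
 [111.49717523 246.42787921]
 [123.62429423 247.00496739]] side [[317.05553934 374.01208464]
 [314.35604205 373.67026543]
 [315.92841316 356.56153246]]
jar [[ 0.29299227 -0.44126505  0.06      ]]
```

```bash
python3 -m crank '{"travel":[[-0.1,-0.1,-3],[-0.1,-0.1,-6],[-0.1,-0.1,-9],[-0.1,-0.1,-11],[-0.1,-0.1,-12.5]],"turn":[[0,0,0],[0,0,0],[0,0,0],[0,0,0],[0,0,0]],"gripper":[0.3,0.3,0.3,0.3,0.3]}'
python3 -m crank '{"travel":[[0,0,0],[0,0,0],[0,0,0],[0,0,0],[0,0,0]],"turn":[[0,0,0],[0,0,0],[0,0,0],[0,0,0],[0,0,0]],"gripper":[1,1,1,1,1]}' 60
python3 -m crank '{"travel":[[0,0,0],[0,0,0],[0,0,0],[0,0,1],[0,0,2]],"turn":[[0,0,0],[0,0,0],[0,0,0],[0,0,0],[0,0,0]],"gripper":[1,1,1,1,1]}' 60
python3 - <<'E'
from h import *
f=grab("top");g=grab("side")
o=np.hstack([cv2.resize(x["pixels"][a:a+140,b:b+130],None,fx=3,fy=3) for x,a,b in((f,130,205),(g,120,220))])
cv2.imwrite("pics/g3.png",o[:,:,::-1])
E
```

```text
clock: 2.5
position: [0.5862, -0.0078, 0.1549]
tool_rot: [-3.14, -0.0, 1.805]
force: [0.2, 0.5, -0.4]
grip_width: 0.0596
finger_force: 0.0
clock: 3.0
position: [0.5874, -0.0074, 0.1574]
tool_rot: [3.14, 0.0, 1.805]
force: [0.9, 0.1, 6.8]
grip_width: 0.0062
finger_force: 62.9
clock: 3.5
position: [0.5865, -0.0075, 0.177]
tool_rot: [-3.141, -0.0, 1.806]
force: [0.1, -0.4, -1.5]
grip_width: 0.0062
finger_force: 61.5
```

View pics/g3.png

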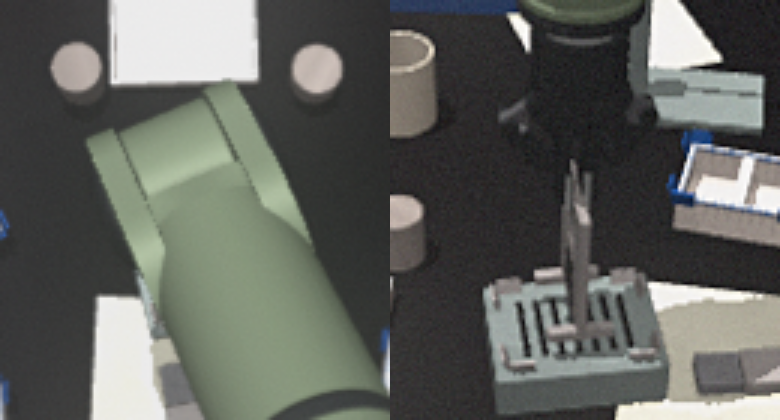

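```bash
python3 -m crank '{"travel":[[0,0,3],[0,0,6],[0,0,9],[-2,-4,12],[-4,-8,12]],"turn":[[0,0,0],[0,0,0],[0,0,0],[0,0,-2],[0,0,-4]],"gripper":[1,1,1,1,1]}'
python3 -m crank '{"travel":[[-2,-4,0],[-4,-8,0],[-6,-12,0],[-8,-16,0],[-10,-20,0]],"turn":[[0,0,-1.5],[0,0,-3],[0,0,-4.5],[0,0,-6],[0,0,-8]],"gripper":[1,1,1,1,1]}'
python3 -m crank '{"travel":[[-2,-4,0],[-4,-8,0],[-6,-11,0],[-6.2,-12.7,0],[-6.2,-12.7,0]],"turn":[[0,0,-1.5],[0,0,-3],[0,0,-4],[0,0,-4],[0,0,-4]],"gripper":[1,1,1,1,1]}'
python3 - <<'E'
from h import *
f=grab("top");g=grab("side")
o=np.hstack([cv2.resize(x["pixels"][a:a+140,b:b+130],None,fx=3,fy=3) for x,a,b in((f,180,350),(g,50,280))])
cv2.imwrite("pics/g4.png",o[:,:,::-1])
E
```

```text
clock: 4.1
position: [0.5476, -0.0867, 0.2994]
tool_rot: [3.137, 0.001, 1.738]
force: [0.7, -1.2, -2.9]
grip_width: 0.0067
finger_force: 61.5
clock: 4.6
position: [0.4455, -0.2889, 0.2965]
tool_rot: [3.141, 0.0, 1.595]
force: [0.5, -0.5, -1.7]
grip_width: 0.0066
finger_force: 61.6
clock: 5.1
position: [0.3836, -0.4166, 0.296]
tool_rot: [-3.141, 0.0, 1.523]
force: [0.5, 1.1, -2.9]
grip_width: 0.0062
finger_force: 61.5
```

View pics/g4.png

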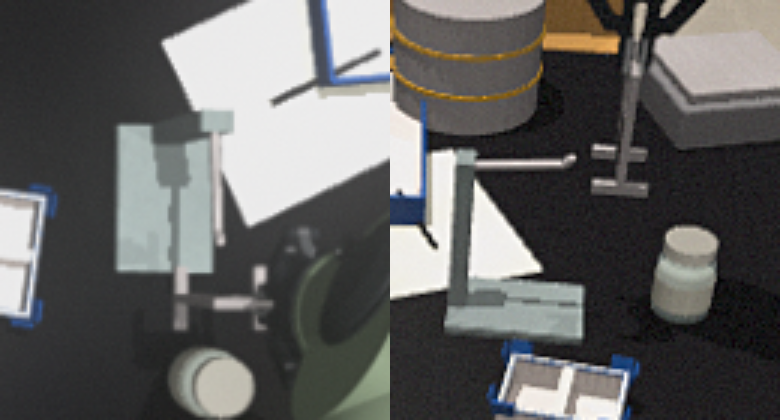

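```bash
python3 - <<'E'
from h import *
f=bot.grab_frame.__self__ if 0 else grab("top");g=grab("side")
P=onz(f,[(410,279.3),(436.7,276.7)],.192);print(P,P.mean(0))
# side feet ends: centres of both feet
print(tri(f,[(410,279.3),(436.7,276.7)],g,[(280+620/3-130,50+188/3),(280+618/3-130,50+152/3)]))
s=bot.observe();print(s["position"])
print("base",onz(f,[(350+117/3,180+125/3),(350+117/3,180+270/3),(350+212/3,180+271/3)],.012))
E
```

```text
[[ 0.38469564 -0.37748679  0.192     ]
 [ 0.38875329 -0.45121472  0.192     ]] [ 0.38672447 -0.41435075  0.192     ]
[[ 0.38478839 -0.37939196  0.18532296  0.00084446]
 [ 0.38598346 -0.45302747  0.18579044  0.00499962]]
[ 0.38544368 -0.41333792  0.29632369]
base [[ 0.55297348 -0.37019496  0.012     ]
 [ 0.40632244 -0.363821    0.012     ]
 [ 0.4017897  -0.46203053  0.012     ]]
```

```bash
python3 -m crank '{"travel":[[0,0,-2.5],[0,0,-5],[0,0,-7.7],[0,0,-7.7],[0,0,-7.7]],"turn":[[0,0,0],[0,0,0],[0,0,0],[0,0,0],[0,0,0]],"gripper":[1,1,1,1,1]}'
python3 -m crank '{"travel":[[1,0,0],[2,0,0],[3,-0.1,0],[4,-0.1,0],[5,-0.2,0]],"turn":[[0,0,0],[0,0,0],[0,0,0],[0,0,0],[0,0,0]],"gripper":[1,1,1,1,1]}'
python3 - <<'E'
from h import *
g=grab("side");s=bot.observe();print(s["position"],s["force"])
cv2.imwrite("pics/g5.png",cv2.resize(g["pixels"][60:180,270:400],None,fx=4,fy=4)[:,:,::-1])
E
```

```text
clock: 5.8
position: [0.3853, -0.4139, 0.22]
tool_rot: [3.141, -0.0, 1.528]
force: [0.5, 0.1, -1.9]
grip_width: 0.0066
finger_force: 61.5
clock: 6.3
position: [0.4359, -0.4163, 0.2194]
tool_rot: [3.141, -0.0, 1.527]
force: [-0.0, -0.7, -1.3]
grip_width: 0.0064
finger_force: 61.5
[ 0.43733414 -0.4161262   0.21930419] [ 0.86622176  1.97736495 -3.7108014 ]
```

View pics/g5.png

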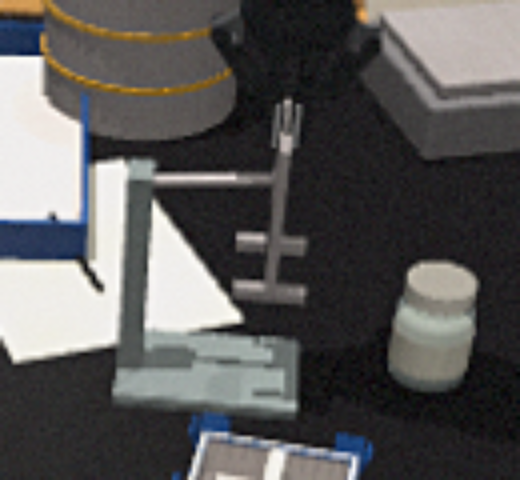

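The peg tip at crop (275,180) is entering the eye with no contact force. I'll go on and lower the gauge.

```bash
python3 -m crank '{"travel":[[1,0,0],[2,0,0],[3,-0.1,0],[4,-0.1,0],[5,-0.2,0]],"turn":[[0,0,0],[0,0,0],[0,0,0],[0,0,0],[0,0,0]],"gripper":[1,1,1,1,1]}'
python3 -m crank '{"travel":[[0,0,-0.5],[0,0,-1],[0,0,-1.4],[0,0,-1.6],[0,0,-1.6]],"turn":[[0,0,0],[0,0,0],[0,0,0],[0,0,0],[0,0,0]],"gripper":[1,1,1,1,1]}'
python3 -m crank '{"travel":[[0,0,-0.1],[0,0,-0.2],[0,0,-0.3],[0,0,-0.3],[0,0,-0.3]],"turn":[[0,0,0],[0,0,0],[0,0,0],[0,0,0],[0,0,0]],"gripper":[1,1,1,1,1]}'
```

```text
clock: 6.85
position: [0.4856, -0.4184, 0.2193]
tool_rot: [-3.142, -0.0, 1.527]
force: [1.2, 0.2, -2.3]
grip_width: 0.0066
finger_force: 61.5
clock: 7.35
position: [0.4843, -0.4185, 0.203]
tool_rot: [-3.141, -0.0, 1.526]
force: [0.4, 0.1, -2.6]
grip_width: 0.0066
finger_force: 61.5
clock: 7.85
position: [0.4848, -0.4186, 0.2008]
tool_rot: [3.141, 0.001, 1.526]
force: [-2.0, 1.2, 4.6]
grip_width: 0.006
finger_force: 62.6
```

```bash
python3 -m crank '{"travel":[[0,0,0],[0,0,0],[0,0,0],[0,0,0],[0,0,0]],"turn":[[0,0,0],[0,0,0],[0,0,0],[0,0,0],[0,0,0]],"gripper":[0.85,0.8,0.75,0.7,0.65]}'
python3 -m crank '{"travel":[[0,0,1],[0,0,3],[0,0,5],[0,0,7],[0,0,9]],"turn":[[0,0,0],[0,0,0],[0,0,0],[0,0,0],[0,0,0]],"gripper":[0.65,0.65,0.65,0.65,0.65]}'
python3 -m crank '{"travel":[[-1,3,0],[-2,6,0],[-3,9,0],[-4,12,0],[-5,14,0]],"turn":[[0,0,-1],[0,0,-2],[0,0,-3],[0,0,-4],[0,0,-5]],"gripper":[0.45,0.45,0.45,0.45,0.45]}'
python3 - <<'E'
from h import *
g=grab("side");f=grab("top");s=bot.observe();print(s["position"],np.degrees(s["tool_rot"]),s["force"])
o=np.hstack([cv2.resize(x["pixels"][a:a+140,b:b+130],None,fx=3,fy=3) for x,a,b in((f,180,330),(g,60,260))])
cv2.imwrite("pics/g6.png",o[:,:,::-1])
for c in((182,197),(191,279),(347,263)): print(tray(f,c))
E
```

```text
clock: 8.35
position: [0.4847, -0.4185, 0.2002]
tool_rot: [3.142, -0.0, 1.526]
force: [-0.2, 0.7, 0.4]
grip_width: 0.0298
finger_force: 0.0
clock: 8.85
position: [0.4847, -0.4184, 0.292]
tool_rot: [3.141, 0.0, 1.526]
force: [-0.9, -0.0, -0.1]
grip_width: 0.0302
finger_force: 0.0
clock: 9.35
position: [0.4345, -0.2765, 0.2912]
tool_rot: [3.141, 0.0, 1.44]
force: [1.3, 0.1, 0.3]
grip_width: 0.0472
finger_force: 0.0
[ 0.43421563 -0.27624185  0.29157266] [1.79959258e+02 3.28077232e-02 8.25606530e+01] [ 0.93331348 -1.90557127  0.95039165]
[645.4, 253.3, 141.7, 111.0, 27.2, 264.0]
[397.8, 232.8, 141.3, 110.3, 1.5, 265.0]
[432.1, -232.8, 141.3, 110.3, -10.1, 222.0]
```

View pics/g6.png

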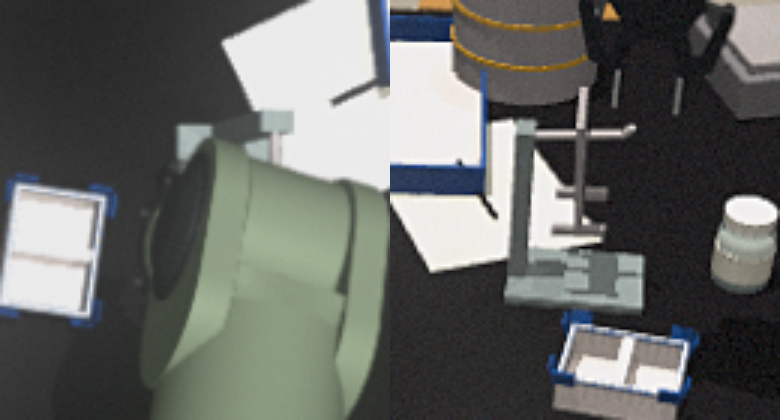

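```bash
python3 -m crank '{"travel":[[-0.2,2.5,-2],[-0.2,4.3,-6],[-0.2,4.3,-10],[-0.2,4.3,-14],[-0.2,4.3,-18]],"turn":[[0,0,-1],[0,0,-2.7],[0,0,-2.7],[0,0,-2.7],[0,0,-2.7]],"gripper":[0.45,0.45,0.45,0.45,0.45]}'
python3 -m crank '{"travel":[[0,0,-3],[0,0,-6],[0,0,-8],[0,0,-9.8],[0,0,-9.8]],"turn":[[0,0,0],[0,0,0],[0,0,0],[0,0,0],[0,0,0]],"gripper":[0.45,0.45,0.45,0.45,0.45]}'
python3 -m crank '{"travel":[[0,0,0],[0,0,0],[0,0,0],[0,0,0],[0,0,0]],"turn":[[0,0,0],[0,0,0],[0,0,0],[0,0,0],[0,0,0]],"gripper":[1,1,1,1,1]}' 60
python3 -m crank '{"travel":[[0,0,0],[0,0,1],[0,0,4],[0,0,8],[0,0,12]],"turn":[[0,0,0],[0,0,0],[0,0,0],[0,0,0],[0,0,0]],"gripper":[1,1,1,1,1]}'
python3 - <<'E'
from h import *
f=grab("top");s=bot.observe();print(s["position"],np.degrees(s["tool_rot"]),s["force"])
print(tray(f,(347,263),.168,45))
cv2.imwrite("pics/a7.png",cv2.resize(f["pixels"][160:320,230:430],None,fx=3,fy=3)[:,:,::-1])
E
```

```text
clock: 9.95
position: [0.4333, -0.236, 0.1094]
tool_rot: [3.14, 0.0, 1.392]
force: [2.0, -1.8, -0.2]
grip_width: 0.047
finger_force: 0.0
clock: 10.45
position: [0.4322, -0.2355, 0.0107]
tool_rot: [-3.139, -0.0, 1.392]
force: [-0.0, 0.2, 0.6]
grip_width: 0.0469
finger_force: 0.0
clock: 10.95
position: [0.4332, -0.2359, 0.0135]
tool_rot: [3.14, 0.001, 1.392]
force: [-0.9, -0.0, 7.0]
grip_width: 0.0108
finger_force: 59.3
clock: 11.45
position: [0.4323, -0.2353, 0.1346]
tool_rot: [-3.141, -0.0, 1.392]
force: [1.3, -0.7, -2.6]
grip_width: 0.0107
finger_force: 58.8
[ 0.43465991 -0.23624781  0.14023309] [1.79625246e+02 1.18472792e-01 7.97638855e+01] [ 5.73581205 -3.45530553  7.41836411]
[441.0, -191.2, 140.9, 29.1, -11.3, 111.0]
```

```bash
python3 -m crank '{"travel":[[1.5,2.3,1],[3,4.6,1],[4.6,6.8,1],[6.2,9.1,1],[7.7,11.4,1]],"turn":[[0,0,2],[0,0,4],[0,0,7],[0,0,9],[0,0,11.4]],"gripper":[1,1,1,1,1]}'
python3 -m crank '{"travel":[[1.5,2.3,0],[3,4.6,0],[4.6,6.8,0],[6.2,9.1,0],[7.7,11.4,0]],"turn":[[0,0,2],[0,0,4],[0,0,7],[0,0,9],[0,0,11.4]],"gripper":[1,1,1,1,1]}'
python3 -m crank '{"travel":[[0,0,-2],[0,0,-4],[0,0,-5.5],[0,0,-5.5],[0,0,-5.5]],"turn":[[0,0,0],[0,0,0],[0,0,0],[0,0,0],[0,0,0]],"gripper":[1,1,1,1,1]}'
python3 - <<'E'
from h import *
g=grab("side");s=bot.observe();print(s["position"],np.degrees(s["tool_rot"]),s["force"])
cv2.imwrite("pics/a8.png",cv2.resize(g["pixels"][150:270,220:350],None,fx=4.5,fy=4.5)[:,:,::-1])
E
```

```text
clock: 12.0
position: [0.5103, -0.1206, 0.1433]
tool_rot: [3.141, 0.0, 1.592]
force: [0.4, 0.7, -3.6]
grip_width: 0.0102
finger_force: 59.0
clock: 12.5
position: [0.5872, -0.0067, 0.1432]
tool_rot: [3.141, 0.0, 1.791]
force: [-0.1, -0.5, -2.4]
grip_width: 0.0108
finger_force: 59.0
clock: 13.0
position: [0.5868, -0.0076, 0.0879]
tool_rot: [3.141, 0.0, 1.79]
force: [0.2, -0.5, -1.4]
grip_width: 0.0106
finger_force: 58.9
[ 0.58707641 -0.00755609  0.08826502] [1.79947476e+02 1.05659614e-02 1.02542924e+02] [ 1.01454925 -0.52341322 -2.83583898]
```

View pics/a8.png

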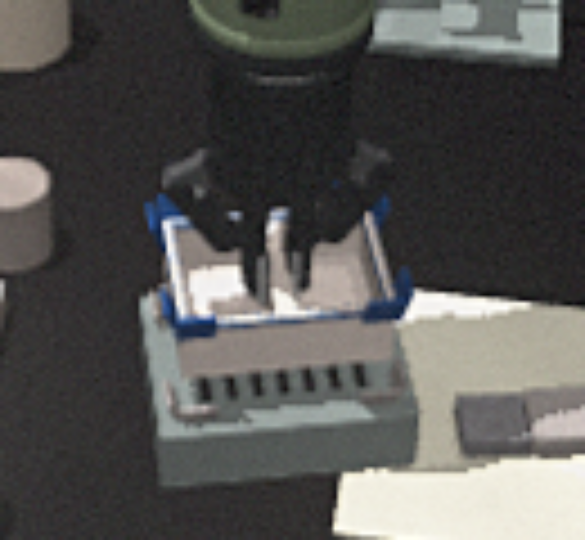

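Tray over the dock at crop (285,290), aligned with the corner angles. Lowering.

```bash
python3 -m crank '{"travel":[[0,0,-0.6],[0,0,-1.2],[0,0,-1.7],[0,0,-2],[0,0,-2.2]],"turn":[[0,0,0],[0,0,0],[0,0,0],[0,0,0],[0,0,0]],"gripper":[1,1,1,1,1]}'
python3 -m crank '{"travel":[[0,0,-0.2],[0,0,-0.4],[0,0,-0.6],[0,0,-0.7],[0,0,-0.7]],"turn":[[0,0,0],[0,0,0],[0,0,0],[0,0,0],[0,0,0]],"gripper":[1,1,1,1,1]}'
```

```text
clock: 13.55
position: [0.5866, -0.0074, 0.0649]
tool_rot: [-3.141, -0.0, 1.79]
force: [0.3, -0.5, -3.4]
grip_width: 0.011
finger_force: 59.0
clock: 14.05
position: [0.5867, -0.0075, 0.0585]
tool_rot: [-3.142, 0.0, 1.79]
force: [-2.2, -0.6, 2.4]
grip_width: 0.0106
finger_force: 59.7
```

```bash
python3 -m crank '{"travel":[[0,0,0],[0,0,0],[0,0,0],[0,0,0],[0,0,2]],"turn":[[0,0,0],[0,0,0],[0,0,0],[0,0,0],[0,0,0]],"gripper":[0.45,0.45,0.45,0.45,0.45]}'
python3 -m crank '{"travel":[[0,0,4],[0,0,8],[-1,-3,12],[-2,-7,14],[-4,-11,14]],"turn":[[0,0,0],[0,0,0],[0,0,-2],[0,0,-4],[0,0,-6]],"gripper":[0.45,0.45,0.45,0.45,0.45]}'
python3 - <<'E'
from h import *
g=grab("side");f=grab("top");s=bot.observe();print(s["position"],np.degrees(s["tool_rot"]),s["force"])
for c in((182,197),(191,279)): print(tray(f,c))
print("stack",tray(f,(269,210),.093))
o=np.hstack([cv2.resize(x["pixels"][a:a+130,b:b+130],None,fx=3,fy=3) for x,a,b in((f,150,205),(g,160,220))])
cv2.imwrite("pics/a9.png",o[:,:,::-1])
E
```

```text
clock: 14.55
position: [0.5854, -0.0075, 0.0766]
tool_rot: [-3.138, -0.001, 1.79]
force: [-0.5, -0.1, -0.2]
grip_width: 0.0466
finger_force: 0.0
clock: 15.05
position: [0.5481, -0.1186, 0.2214]
tool_rot: [3.136, 0.001, 1.685]
force: [-0.1, -1.3, -0.4]
grip_width: 0.0464
finger_force: 0.0
[ 0.54458069 -0.12358253  0.21884152] [-1.79963682e+02  1.76656219e-01  9.60781207e+01] [ 0.14002582  0.43265526 -0.58934791]
[645.5, 253.3, 141.5, 111.0, 27.2, 258.0]
[397.8, 232.8, 141.3, 110.3, 1.5, 267.0]
stack [586.9, -5.0, 140.5, 110.2, 12.5, 275.0]
```

View pics/a9.png

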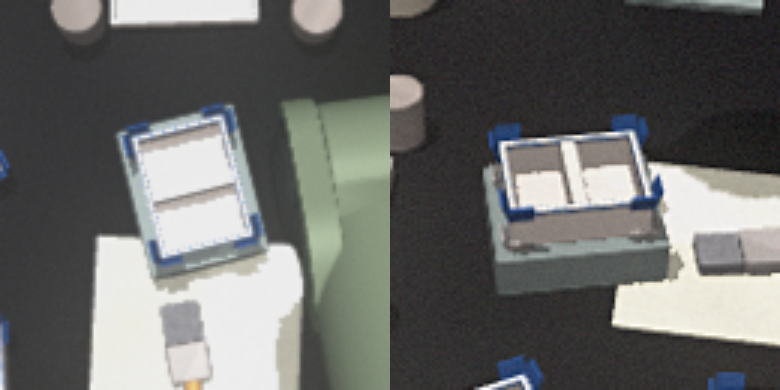

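```bash
python3 -m crank '{"travel":[[-0.5,4,0],[-1.5,8,0],[-3,12,0],[-5,16,0],[-7,20,0]],"turn":[[0,0,0],[0,0,-1],[0,0,-2],[0,0,-3],[0,0,-4.6]],"gripper":[0.45,0.45,0.45,0.45,0.45]}'
python3 -m crank '{"travel":[[-2,4,0],[-4,8,0],[-6,12,0],[-7.7,15.6,0],[-7.7,15.6,0]],"turn":[[0,0,0],[0,0,0],[0,0,0],[0,0,0],[0,0,0]],"gripper":[0.45,0.45,0.45,0.45,0.45]}'
python3 - <<'E'
from h import *
g=grab("side");f=grab("top");s=bot.observe();print(s["position"],np.degrees(s["tool_rot"]),s["force"])
for c in((182,197),(191,279)): print(tray(f,c))
E
```

```text
clock: 15.65
position: [0.4757, 0.0839, 0.2183]
tool_rot: [3.141, -0.0, 1.604]
force: [1.4, 0.8, 0.0]
grip_width: 0.0467
finger_force: 0.0
clock: 16.15
position: [0.3973, 0.2431, 0.2187]
tool_rot: [3.141, -0.002, 1.612]
force: [0.5, -0.3, -0.6]
grip_width: 0.0468
finger_force: 0.0
[0.39927905 0.2391369  0.21827099] [-1.79997896e+02  5.30066806e-03  9.20725666e+01] [ 0.04597032 -1.03839673 -0.66241539]
[645.5, 253.3, 141.5, 111.0, 27.2, 256.0]
[398.5, 228.4, 138.7, 101.2, 2.7, 126.0]
```

```bash
python3 -m crank '{"travel":[[-0.1,-0.6,-3],[-0.1,-0.6,-7],[-0.1,-0.6,-10],[-0.1,-0.6,-12],[-0.1,-0.6,-12]],"turn":[[0,0,-0.6],[0,0,-0.6],[0,0,-0.6],[0,0,-0.6],[0,0,-0.6]],"gripper":[0.45,0.45,0.45,0.45,0.45]}'
python3 -m crank '{"travel":[[0,0,-3],[0,0,-6],[0,0,-7.5],[0,0,-8.5],[0,0,-8.6]],"turn":[[0,0,0],[0,0,0],[0,0,0],[0,0,0],[0,0,0]],"gripper":[0.45,0.45,0.45,0.45,0.45]}'
python3 -m crank '{"travel":[[0,0,0],[0,0,0],[0,0,0],[0,0,0],[0,0,0]],"turn":[[0,0,0],[0,0,0],[0,0,0],[0,0,0],[0,0,0]],"gripper":[1,1,1,1,1]}' 60
python3 -m crank '{"travel":[[0,0,0],[0,0,1],[0,0,4],[0,0,8],[0,0,12]],"turn":[[0,0,0],[0,0,0],[0,0,0],[0,0,0],[0,0,0]],"gripper":[1,1,1,1,1]}'
```

```text
clock: 16.75
position: [0.398, 0.2309, 0.0963]
tool_rot: [-3.138, 0.002, 1.593]
force: [-0.2, 0.8, 0.5]
grip_width: 0.0465
finger_force: 0.0
clock: 17.25
position: [0.399, 0.2322, 0.0123]
tool_rot: [-3.142, 0.0, 1.594]
force: [-0.1, -0.6, 0.3]
grip_width: 0.0471
finger_force: 0.0
clock: 17.75
position: [0.3992, 0.2326, 0.0133]
tool_rot: [3.14, -0.0, 1.594]
force: [-1.8, -1.2, 13.0]
grip_width: 0.0109
finger_force: 59.2
clock: 18.25
position: [0.398, 0.2323, 0.1343]
tool_rot: [-3.141, 0.0, 1.595]
force: [0.7, 0.0, -3.4]
grip_width: 0.011
finger_force: 59.1
```

```bash
python3 -m crank '{"travel":[[1.5,-1.9,2],[3.6,-4.5,3],[5.6,-7,3],[7.6,-9.5,3],[9.5,-11.9,3]],"turn":[[0,0,1],[0,0,2],[0,0,3],[0,0,4],[0,0,5.5]],"gripper":[1,1,1,1,1]}'
python3 -m crank '{"travel":[[2,-2.5,0],[4,-5,0],[6,-7.5,0],[8,-10,0],[9.4,-11.9,0]],"turn":[[0,0,1],[0,0,2],[0,0,3],[0,0,4],[0,0,5.6]],"gripper":[1,1,1,1,1]}'
python3 -m crank '{"travel":[[0,0,-1],[0,0,-2],[0,0,-3],[0,0,-3.5],[0,0,-3.5]],"turn":[[0,0,0],[0,0,0],[0,0,0],[0,0,0],[0,0,0]],"gripper":[1,1,1,1,1]}'
python3 - <<'E'
from h import *
g=grab("side");s=bot.observe();print(s["position"],np.degrees(s["tool_rot"]),s["force"])
f=grab("top");print(tray(f,(182,197)))
E
```

```text
clock: 18.75
position: [0.4942, 0.1121, 0.1634]
tool_rot: [3.141, 0.0, 1.691]
force: [0.9, 0.8, -3.0]
grip_width: 0.0107
finger_force: 59.3
clock: 19.25
position: [0.5884, -0.0075, 0.1632]
tool_rot: [3.141, 0.0, 1.788]
force: [0.6, 0.6, -3.1]
grip_width: 0.0112
finger_force: 59.2
clock: 19.75
position: [0.587, -0.0048, 0.1266]
tool_rot: [-3.14, -0.0, 1.789]
force: [-0.5, 0.7, -3.3]
grip_width: 0.0111
finger_force: 59.3
[ 0.58738876 -0.0048802   0.1271658 ] [-1.79969283e+02 -1.29391389e-02  1.02508807e+02] [ 0.27707395  0.49922288 -2.91499433]
[645.4, 253.3, 141.7, 111.0, 27.2, 259.0]
```

Within 1 mm of the target; home should be TCP z ≈ 0.0985.

```bash
python3 -m crank '{"travel":[[-0.05,0,-0.6],[-0.05,0,-1.2],[-0.05,0,-1.7],[-0.05,0,-2],[-0.05,0,-2.2]],"turn":[[0,0,0],[0,0,0],[0,0,0],[0,0,0],[0,0,0]],"gripper":[1,1,1,1,1]}'
python3 -m crank '{"travel":[[0,0,-0.2],[0,0,-0.4],[0,0,-0.6],[0,0,-0.7],[0,0,-0.7]],"turn":[[0,0,0],[0,0,0],[0,0,0],[0,0,0],[0,0,0]],"gripper":[1,1,1,1,1]}'
```

```text
clock: 20.35
position: [0.5871, -0.0054, 0.1049]
tool_rot: [-3.141, -0.0, 1.788]
force: [-0.4, -0.8, -2.6]
grip_width: 0.0106
finger_force: 59.3
clock: 20.85
position: [0.5872, -0.0054, 0.0984]
tool_rot: [3.141, 0.0, 1.788]
force: [-1.0, -0.5, -1.9]
grip_width: 0.0107
finger_force: 59.4
```

```bash
python3 -m crank '{"travel":[[0,0,0],[0,0,0],[0,0,0],[0,0,0],[0,0,2]],"turn":[[0,0,0],[0,0,0],[0,0,0],[0,0,0],[0,0,0]],"gripper":[0.45,0.45,0.45,0.45,0.45]}'
python3 -m crank '{"travel":[[0,0,3],[0,0,7],[0,2,9],[0,6,9],[0,10,9]],"turn":[[0,0,0],[0,0,0],[0,0,2],[0,0,4],[0,0,6]],"gripper":[0.45,0.45,0.45,0.45,0.45]}'
python3 -m crank '{"travel":[[1,3,0],[2,6,0],[4,11,0],[5,14,0],[5.8,15.9,0]],"turn":[[0,0,2],[0,0,4],[0,0,6],[0,0,8],[0,0,8.7]],"gripper":[0.45,0.45,0.45,0.45,0.45]}'
python3 - <<'E'
from h import *
f=grab("top");g=grab("side");s=bot.observe();print(s["position"],np.degrees(s["tool_rot"]),s["force"])
print(tray(f,(182,197)));print("stack",tray(f,(269,210),.133,33))
o=np.hstack([cv2.resize(x["pixels"][a:a+130,b:b+130],None,fx=3,fy=3) for x,a,b in((f,150,205),(g,130,220))])
cv2.imwrite("pics/a10.png",o[:,:,::-1])
E
```

```text
clock: 21.35
position: [0.586, -0.0055, 0.1167]
tool_rot: [-3.138, -0.001, 1.788]
force: [-0.3, -0.9, 0.5]
grip_width: 0.0471
finger_force: 0.0
clock: 21.85
position: [0.5875, 0.0951, 0.2092]
tool_rot: [3.14, 0.001, 1.893]
force: [0.9, -0.5, 0.2]
grip_width: 0.0471
finger_force: 0.0
clock: 22.35
position: [0.6449, 0.2571, 0.208]
tool_rot: [3.141, -0.001, 2.049]
force: [-1.0, -0.6, 0.3]
grip_width: 0.0472
finger_force: 0.0
[0.64478933 0.2571429  0.20774551] [ 1.79997519e+02 -1.08149926e-01  1.17377947e+02] [-0.37019924  0.52470828 -0.56685991]
[706.7, 231.2, 56.7, 19.9, 41.6, 55.0]
stack [587.0, -6.1, 142.7, 110.5, 12.6, 354.0]
```

View pics/a10.png

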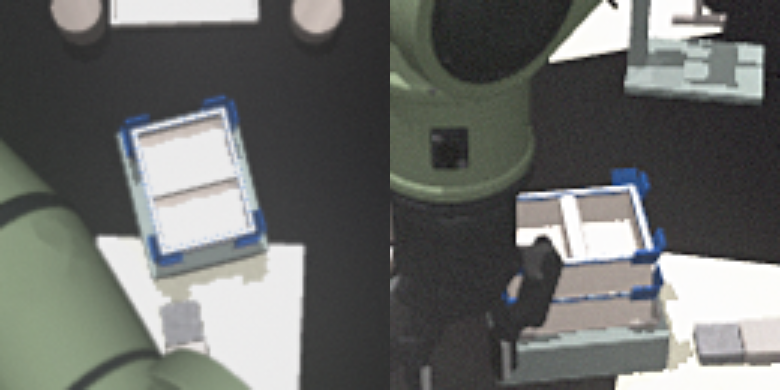

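```bash
python3 - <<'E'
from h import *
a=cv2.imread("pics/side0.png")[:,:,::-1].astype(int);b=grab("side")["pixels"].astype(int)
t0=cv2.imread("pics/top0.png")[:,:,::-1].astype(int);t=grab("top")["pixels"].astype(int)
B=lambda p:(p[:,:,2]>p[:,:,0]+25)&(p[:,:,2]>p[:,:,1]+12)
for x,y,(r0,r1,c0,c1) in((a,b,(270,345,205,292)),(t0,t,(160,230,150,215))):
    m,n=B(x)[r0:r1,c0:c1],B(y)[r0:r1,c0:c1]; print(m.sum(),n.sum(),(m&n).sum())
E
```

```text
475 454 434
262 55 50
```

Not knocked. Grasping it.

```bash
python3 -m crank '{"travel":[[0,-0.2,-3],[0,-0.2,-7],[0,-0.2,-10],[0,-0.2,-11],[0,-0.2,-11]],"turn":[[0,0,0],[0,0,0],[0,0,0],[0,0,0],[0,0,0]],"gripper":[0.45,0.45,0.45,0.45,0.45]}'
python3 -m crank '{"travel":[[0,0,-3],[0,0,-6],[0,0,-7.5],[0,0,-8.5],[0,0,-8.5]],"turn":[[0,0,0],[0,0,0],[0,0,0],[0,0,0],[0,0,0]],"gripper":[0.45,0.45,0.45,0.45,0.45]}'
python3 -m crank '{"travel":[[0,0,0],[0,0,0],[0,0,0],[0,0,0],[0,0,0]],"turn":[[0,0,0],[0,0,0],[0,0,0],[0,0,0],[0,0,0]],"gripper":[1,1,1,1,1]}' 60
python3 -m crank '{"travel":[[0,0,0],[0,0,1],[0,0,4],[0,0,8],[0,0,12]],"turn":[[0,0,0],[0,0,0],[0,0,0],[0,0,0],[0,0,0]],"gripper":[1,1,1,1,1]}'
```

```text
clock: 23.05
position: [0.6449, 0.2505, 0.0977]
tool_rot: [-3.14, 0.0, 2.044]
force: [0.2, -0.3, 0.6]
grip_width: 0.047
finger_force: 0.0
clock: 23.55
position: [0.6453, 0.2515, 0.0134]
tool_rot: [-3.142, -0.0, 2.045]
force: [0.2, -0.2, 0.2]
grip_width: 0.0471
finger_force: 0.0
clock: 24.05
position: [0.6459, 0.2518, 0.0147]
tool_rot: [3.14, 0.0, 2.045]
force: [-0.6, -0.2, 6.4]
grip_width: 0.011
finger_force: 60.3
clock: 24.55
position: [0.6448, 0.2515, 0.1353]
tool_rot: [-3.141, -0.0, 2.045]
force: [1.6, 1.0, -1.6]
grip_width: 0.0106
finger_force: 58.8
```

```bash
python3 -m crank '{"travel":[[0,0,3],[-0.5,-1,6],[-1,-4,6],[-2,-8,6],[-2.8,-12.8,6]],"turn":[[0,0,0],[0,0,-1],[0,0,-3],[0,0,-5],[0,0,-7.4]],"gripper":[1,1,1,1,1]}'
python3 -m crank '{"travel":[[-0.8,-4,0],[-1.6,-8,0],[-2.4,-11.5,0],[-2.9,-13,0],[-2.9,-13,0]],"turn":[[0,0,-2],[0,0,-4],[0,0,-6],[0,0,-7.3],[0,0,-7.3]],"gripper":[1,1,1,1,1]}'
python3 -m crank '{"travel":[[0,0,-1],[0,0,-2],[0,0,-2.8],[0,0,-2.8],[0,0,-2.8]],"turn":[[0,0,0],[0,0,0],[0,0,0],[0,0,0],[0,0,0]],"gripper":[1,1,1,1,1]}'
```

```text
clock: 25.05
position: [0.6163, 0.1235, 0.1943]
tool_rot: [3.141, -0.0, 1.916]
force: [1.4, -0.6, -2.5]
grip_width: 0.0107
finger_force: 58.9
clock: 25.55
position: [0.5877, -0.0091, 0.194]
tool_rot: [-3.142, 0.001, 1.784]
force: [0.1, 0.4, -2.8]
grip_width: 0.0106
finger_force: 58.9
clock: 26.05
position: [0.5881, -0.0059, 0.1649]
tool_rot: [-3.141, -0.0, 1.789]
force: [0.1, 0.6, -1.7]
grip_width: 0.0105
finger_force: 58.9
```

```bash
python3 -m crank '{"travel":[[-0.1,-0.1,-0.4],[-0.1,-0.1,-0.9],[-0.1,-0.1,-1.4],[-0.1,-0.1,-1.8],[-0.1,-0.1,-2]],"turn":[[0,0,0],[0,0,0],[0,0,0],[0,0,0],[0,0,0]],"gripper":[1,1,1,1,1]}'
python3 -m crank '{"travel":[[0,0,-0.2],[0,0,-0.4],[0,0,-0.55],[0,0,-0.6],[0,0,-0.6]],"turn":[[0,0,0],[0,0,0],[0,0,0],[0,0,0],[0,0,0]],"gripper":[1,1,1,1,1]}'
```

```text
clock: 26.55
position: [0.587, -0.0075, 0.1448]
tool_rot: [-3.141, -0.0, 1.788]
force: [-0.2, -0.7, -3.3]
grip_width: 0.0107
finger_force: 58.9
clock: 27.05
position: [0.5872, -0.0075, 0.1396]
tool_rot: [3.141, 0.0, 1.788]
force: [-2.2, -0.7, 4.3]
grip_width: 0.0109
finger_force: 59.8
```

```bash
python3 -m crank '{"travel":[[0,0,0],[0,0,0],[0,0,0],[0,0,0],[0,0,2]],"turn":[[0,0,0],[0,0,0],[0,0,0],[0,0,0],[0,0,0]],"gripper":[0.45,0.45,0.45,0.45,0.45]}'
python3 -m crank '{"travel":[[0,0,3],[0,0,7],[0,2,9],[-1,6,9],[-2,10,9]],"turn":[[0,0,0],[0,0,0],[0,0,-2],[0,0,-4],[0,0,-6]],"gripper":[0.45,0.45,0.45,0.45,0.45]}'
python3 -m crank '{"travel":[[-1,4,0],[-2,8,0],[-3,12,0],[-4,16,0],[-5,20,0]],"turn":[[0,0,-2],[0,0,-4],[0,0,-6],[0,0,-8],[0,0,-8]],"gripper":[0.45,0.45,0.45,0.45,0.45]}'
python3 -m crank '{"travel":[[-1,4,0],[-2,8,0],[-2.3,12,0],[-2.3,13.7,0],[-2.3,13.7,0]],"turn":[[0,0,-2],[0,0,-2.2],[0,0,-2.2],[0,0,-2.2],[0,0,-2.2]],"gripper":[0.45,0.45,0.45,0.45,0.45]}'
python3 - <<'E'
from h import *
f=grab("top");g=grab("side");s=bot.observe();print(s["position"],np.degrees(s["tool_rot"]),s["force"])
print("stack",tray(f,(269,205),.173,36))
o=np.hstack([cv2.resize(x["pixels"][a:a+130,b:b+130],None,fx=3,fy=3) for x,a,b in((f,140,205),(g,130,220))])
cv2.imwrite("pics/a11.png",o[:,:,::-1])
E
```

```text
clock: 27.55
position: [0.586, -0.0076, 0.1576]
tool_rot: [-3.138, -0.001, 1.788]
force: [0.1, 0.0, 0.4]
grip_width: 0.0473
finger_force: 0.0
clock: 28.05
position: [0.5672, 0.0932, 0.25]
tool_rot: [3.14, 0.0, 1.68]
force: [0.9, 0.1, -1.3]
grip_width: 0.0471
finger_force: 0.0
clock: 28.55
position: [0.5166, 0.2941, 0.2494]
tool_rot: [3.141, 0.0, 1.542]
force: [0.1, 0.6, -0.2]
grip_width: 0.047
finger_force: 0.0
clock: 29.05
position: [0.4927, 0.4323, 0.2488]
tool_rot: [-3.14, -0.001, 1.509]
force: [0.3, -0.7, -0.2]
grip_width: 0.0469
finger_force: 0.0
[0.49415275 0.42920203 0.24893505] [-1.79985608e+02  3.58200855e-02  8.62711172e+01] [ 0.31896731 -0.08200876  0.77769345]
stack [585.9, -6.6, 144.5, 110.7, 12.6, 368.0]
```

View pics/a11.png

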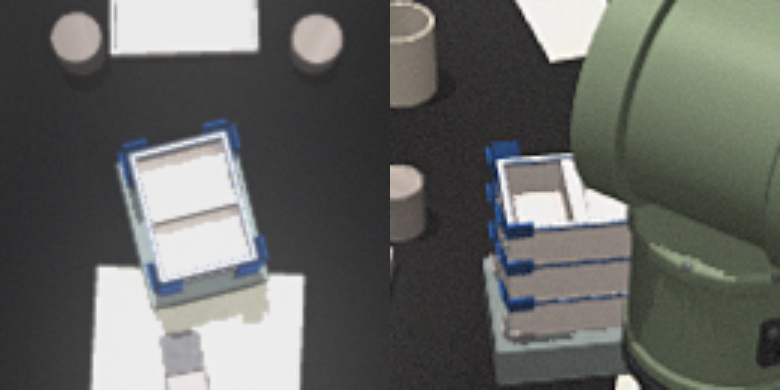

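Pile of three stands square and home (top-tray rims even, levels evenly spaced at crop (515,230/267/303)). Now the tab.

```bash
python3 -m crank '{"travel":[[0,0,-4],[0,0,-8],[0,0,-12],[0,0,-15],[0,0,-16]],"turn":[[0,0,0],[0,0,0],[0,0,0],[0,0,0],[0,0,0]],"gripper":[0.45,0.45,0.45,0.45,0.45]}'
python3 -m crank '{"travel":[[0,0,0],[0,0,0],[0,0,0],[0,0,0],[0,0,0]],"turn":[[0,0,0],[0,0,0],[0,0,0],[0,0,0],[0,0,0]],"gripper":[1,1,1,1,1]}' 30
python3 -m crank '{"travel":[[1,-0.1,0],[2,-0.1,0],[3,-0.2,0],[4,-0.3,0],[4.8,-0.3,0]],"turn":[[0,0,0],[0,0,0],[0,0,0],[0,0,0],[0,0,0]],"gripper":[1,1,1,1,1]}'
python3 -m crank '{"travel":[[0.1,0,0],[0.2,0,0],[0.3,0,0],[0.4,0,0],[0.4,0,0]],"turn":[[0,0,0],[0,0,0],[0,0,0],[0,0,0],[0,0,0]],"gripper":[1,1,1,1,1]}'
```

```text
clock: 29.65
position: [0.4939, 0.4271, 0.0865]
tool_rot: [-3.139, 0.003, 1.504]
force: [0.2, -0.5, 0.6]
grip_width: 0.0471
finger_force: 0.0
clock: 30.15
position: [0.4951, 0.4299, 0.0912]
tool_rot: [3.139, -0.001, 1.505]
force: [-0.2, -3.0, 8.6]
grip_width: 0.0091
finger_force: 34.7
clock: 30.65
position: [0.5431, 0.4271, 0.0913]
tool_rot: [3.14, -0.002, 1.505]
force: [-2.6, -3.5, 9.8]
grip_width: 0.0094
finger_force: 34.8
clock: 31.15
position: [0.5442, 0.4271, 0.0912]
tool_rot: [-3.139, 0.0, 1.507]
force: [-16.1, -5.6, 16.7]
grip_width: 0.0091
finger_force: 36.0
```

```bash
python3 -m crank '{"travel":[[0,0,0],[0,0,0],[0,0,0],[0,0,3],[0,0,6]],"turn":[[0,0,0],[0,0,0],[0,0,0],[0,0,0],[0,0,0]],"gripper":[0.6,0.6,0.6,0.6,0.6]}'
python3 -m crank '{"travel":[[-1,-5,0],[-3,-10,3],[-5,-15,6],[-7,-20,9],[-7,-20,9]],"turn":[[0,0,0],[0,0,0],[0,0,0],[0,0,0],[0,0,0]],"gripper":[1,1,1,1,1]}'
python3 - <<'E'
from h import *
f=grab("top");g=grab("side");s=bot.observe();print(s["position"],np.degrees(s["tool_rot"]),s["force"])
o=np.hstack([cv2.resize(x["pixels"][a:a+80,b:b+90],None,fx=4.4,fy=4.4) for x,a,b in((f,200,80),(g,340,260))])
cv2.imwrite("pics/a12.png",o[:,:,::-1])
E
```

```text
clock: 31.65
position: [0.546, 0.4262, 0.1496]
tool_rot: [-3.141, 0.001, 1.505]
force: [0.4, -1.0, 0.5]
grip_width: 0.034
finger_force: 0.0
clock: 32.15
position: [0.4757, 0.2241, 0.2408]
tool_rot: [3.14, 0.001, 1.504]
force: [0.5, 0.6, 0.5]
grip_width: -0.0002
finger_force: 0.0
[0.47659993 0.22304971 0.24186448] [1.79780765e+02 4.75262374e-02 8.60319706e+01] [ 1.3230367   0.31851016 -0.33208526]
```

View pics/a12.png

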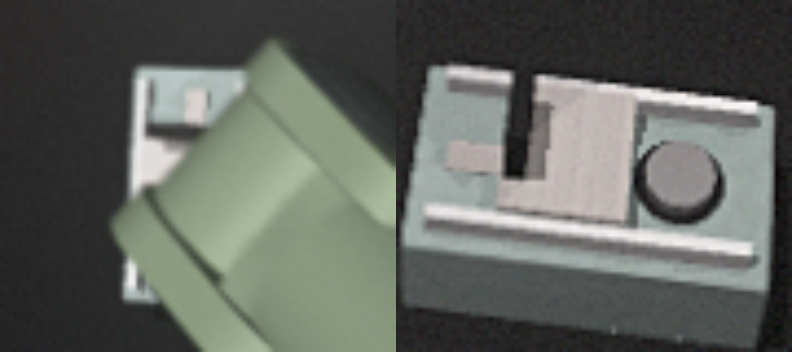

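Tab fully aside; the button is exposed at crop (681,175). I'll check its position against the prediction of (0.472, 0.431).

```bash
python3 - <<'E'
from h import *
g=grab("side");print(onz(g,[(324.8,379.8)],.07))
E
python3 -m crank '{"travel":[[0,4,0],[0,8,0],[-0.2,13,-2],[-0.4,18,-4],[-0.4,20.8,-6]],"turn":[[0,0,0],[0,0,0],[0,0,0],[0,0,0],[0,0,0]],"gripper":[1,1,1,1,1]}'
python3 -m crank '{"travel":[[0,0,-2],[0,0,-4],[0,0,-6],[0,0,-8],[0,0,-8.5]],"turn":[[0,0,0],[0,0,0],[0,0,0],[0,0,0],[0,0,0]],"gripper":[1,1,1,1,1]}'
```

```text
[[0.47231028 0.43420883 0.07      ]]
clock: 32.8
position: [0.471, 0.4387, 0.1782]
tool_rot: [-3.141, -0.002, 1.508]
force: [-0.6, 0.1, 0.0]
grip_width: -0.0
finger_force: 0.0
clock: 33.3
position: [0.471, 0.4346, 0.0916]
tool_rot: [-3.139, 0.002, 1.506]
force: [0.2, -0.3, 0.2]
grip_width: 0.0001
finger_force: 0.0
```

```bash
python3 -m crank '{"travel":[[0,-0.2,-0.6],[0,-0.2,-1.2],[0,-0.2,-1.8],[0,-0.2,-2.2],[0,-0.2,-2.5]],"turn":[[0,0,0],[0,0,0],[0,0,0],[0,0,0],[0,0,0]],"gripper":[1,1,1,1,1]}'
python3 -m crank '{"travel":[[0,0,-0.1],[0,0,-0.2],[0,0,-0.3],[0,0,-0.4],[0,0,-0.4]],"turn":[[0,0,0],[0,0,0],[0,0,0],[0,0,0],[0,0,0]],"gripper":[1,1,1,1,1]}'
```

```text
clock: 33.8
position: [0.4722, 0.4326, 0.0692]
tool_rot: [3.141, -0.0, 1.506]
force: [-0.3, 0.2, 0.6]
grip_width: 0.0002
finger_force: 0.2
clock: 34.3
position: [0.4722, 0.4325, 0.0654]
tool_rot: [3.141, -0.0, 1.505]
force: [-1.5, -0.8, 3.0]
grip_width: -0.0003
finger_force: 1.5
```

```bash
python3 -m crank '{"travel":[[0,0,-0.1],[0,0,-0.2],[0,0,-0.25],[0,0,-0.3],[0,0,-0.3]],"turn":[[0,0,0],[0,0,0],[0,0,0],[0,0,0],[0,0,0]],"gripper":[1,1,1,1,1]}'
```

```text
clock: 34.8
position: [0.4723, 0.4327, 0.0639]
tool_rot: [3.141, -0.0, 1.505]
force: [-6.4, -8.6, 28.6]
grip_width: 0.0001
finger_force: 14.6
```

```bash
python3 -m crank '{"travel":[[0,0,2],[0,0,5],[0,0,9.2],[2,-0.1,9.2],[5,-0.3,9.2]],"turn":[[0,0,0],[0,0,0],[0,0,0],[0,0,0],[0,0,0]],"gripper":[1,1,0.45,0.45,0.45]}'
python3 -m crank '{"travel":[[2.3,-0.3,0],[2.3,-0.3,0],[2.3,-0.3,-2],[2.3,-0.3,-4],[2.3,-0.3,-6.2]],"turn":[[0,0,0],[0,0,0],[0,0,0],[0,0,0],[0,0,0]],"gripper":[0.45,0.45,0.45,0.45,0.45]}'
python3 -m crank '{"travel":[[0,0,0],[0,0,0],[0,0,0],[0,0,0],[0,0,0]],"turn":[[0,0,0],[0,0,0],[0,0,0],[0,0,0],[0,0,0]],"gripper":[1,1,1,1,1]}' 30
python3 -m crank '{"travel":[[-1,0.1,0],[-2,0.1,0],[-3,0.2,0],[-4,0.3,0],[-4.7,0.3,0]],"turn":[[0,0,0],[0,0,0],[0,0,0],[0,0,0],[0,0,0]],"gripper":[1,1,1,1,1]}'
python3 -m crank '{"travel":[[-0.1,0,0],[-0.2,0,0],[-0.3,0,0],[-0.4,0,0],[-0.5,0,0]],"turn":[[0,0,0],[0,0,0],[0,0,0],[0,0,0],[0,0,0]],"gripper":[1,1,1,1,1]}'
```

```text
clock: 35.3
position: [0.5221, 0.4306, 0.1561]
tool_rot: [3.14, -0.002, 1.508]
force: [1.0, -0.3, -0.5]
grip_width: 0.0433
finger_force: 0.0
clock: 35.8
position: [0.5448, 0.4268, 0.0917]
tool_rot: [3.142, -0.0, 1.506]
force: [0.8, -0.4, -0.1]
grip_width: 0.0467
finger_force: 0.0
clock: 36.3
position: [0.5441, 0.4271, 0.0934]
tool_rot: [-3.141, -0.0, 1.506]
force: [-6.3, -0.2, -2.2]
grip_width: 0.0094
finger_force: 33.0
clock: 36.8
position: [0.4974, 0.4298, 0.0933]
tool_rot: [3.14, -0.0, 1.506]
force: [2.6, 0.3, 4.8]
grip_width: 0.0096
finger_force: 34.0
clock: 37.3
position: [0.4939, 0.43, 0.0934]
tool_rot: [3.139, -0.002, 1.505]
force: [12.0, 0.7, 1.1]
grip_width: 0.0092
finger_force: 33.5
```

```bash
python3 -m crank '{"travel":[[0,0,0],[0,0,0],[0,0,0],[0,0,3],[0,0,7]],"turn":[[0,0,0],[0,0,0],[0,0,0],[0,0,0],[0,0,0]],"gripper":[0.6,0.6,0.6,0.6,0.6]}'
python3 -m crank '{"travel":[[0,-4,3],[0,-8,6],[-1,-12,8],[-2,-16,10],[-4,-20,10]],"turn":[[0,0,0],[0,0,0],[0,0,0],[0,0,0],[0,0,0]],"gripper":[0.6,0.6,0.6,0.6,0.6]}'
python3 -m crank '{"travel":[[0,0,0],[0,0,0],[0,0,0],[0,0,0],[0,0,0]],"turn":[[0,0,0],[0,0,0],[0,0,0],[0,0,0],[0,0,0]],"gripper":[0.6,0.6,0.6,0.6,0.6]}'
python3 - <<'E'
from h import *
f=grab("top");g=grab("side");s=bot.observe();print(s["position"],s["force"])
o=np.hstack([cv2.resize(f["pixels"][100:320,80:450],(400,238)),cv2.resize(g["pixels"][80:420,180:420],(400,567))[:238]*0])
o=np.zeros((567,800,3),np.uint8);o[:238,:400]=cv2.resize(f["pixels"][100:320,80:450],(400,238));o[:,400:]=cv2.resize(g["pixels"][80:420,180:420],(400,567))
cv2.imwrite("pics/a13.png",o[:,:,::-1])
E
```

```text
clock: 37.8
position: [0.492, 0.4288, 0.1614]
tool_rot: [-3.139, 0.003, 1.506]
force: [1.3, -0.1, 0.5]
grip_width: 0.0345
finger_force: 0.0
clock: 38.3
position: [0.4536, 0.2285, 0.2641]
tool_rot: [3.139, -0.001, 1.505]
force: [1.0, 0.2, 0.7]
grip_width: 0.0341
finger_force: 0.0
clock: 38.8
position: [0.4531, 0.2304, 0.262]
tool_rot: [-3.141, -0.0, 1.507]
force: [0.4, 0.6, 0.6]
grip_width: 0.0339
finger_force: 0.0
[0.45307264 0.23008387 0.26202723] [-0.4669573  -0.4034998  -0.05866898]
```

View pics/a13.png

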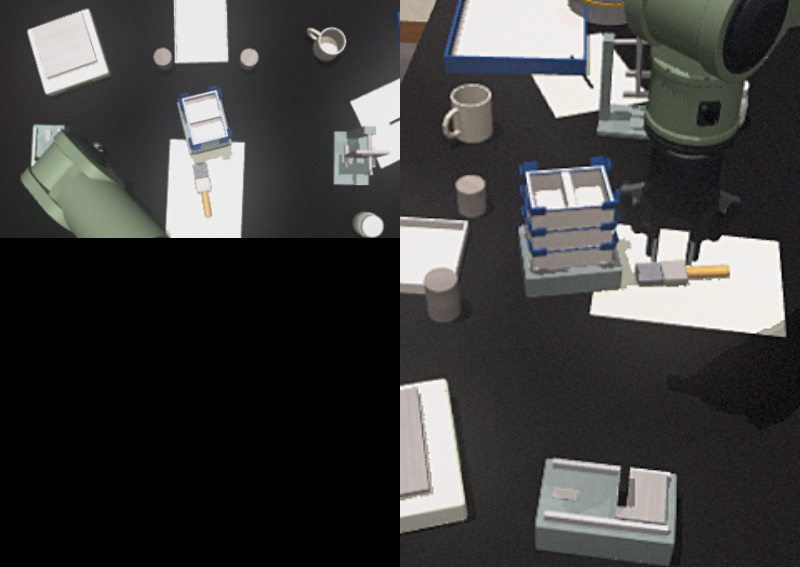

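The gauge is hanging on the peg, the three-tray pile is square on the dock, and the tab covers the button again. The bystanders haven't moved. Handing in.

```bash
python3 -c "
from workcell import bot
print(bot.job_done())"
```

```text
the job is handed in; nothing more can be done
None
```

I handed the job in at about 39 s: the gauge hangs by its eye on the peg, the three trays present are stacked home on the dock, and the button was pressed right down with the lock tab slid back over it. The hand-in call returned no verdict, so I can't confirm how it was judged.

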